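Shut the lime box, flip open the garlic box

ROBOT

A 7-joint arm with a two-finger parallel gripper is mounted at the origin on a cart in front of the work surface, level with it; the furniture and walls round the work are solid. World frame = base frame: x ahead of the robot, y to its left, z up, the work surface at z = 0. Lengths are in m, angles in rad, forces in N, time in s.
With the tool pointing down it reaches from about 0.425 to 0.875 m from the base axis. Payload 9.9 kg.
Tool frame: the origin (TCP) lies on the centre line of the jaws, within the pads' length; the fingertips stand 22 mm ahead of it and the grasp point (between the pads) lies 3 mm ahead of it; z points along the fingers, y is the line along which they close (so a half turn about z gives the same grasp; the last joint's range is limited). The gripper opens to 85 mm and grips with 20 to 120 N. Pads are 22 mm wide; open, the fingers measure 114 mm over their backs; the gripper's body (76 mm by 85 mm) begins 54 mm behind the grasp point. The pads swing forward as they close: fully open they stand 13 mm farther back than shut.
Start: joints at [-1.218, 0.576, 0.025, 1.437, -0.015, 1.129, -0.057], TCP at [0.286, 0.612, 0.253] pointing down, gripper open.
Joint ranges: [-2.76, 2.76], [-0.34, 2.15], [-1.52, 1.57], [0.19, 2.46], [-1.09, 4.23], [0.17, 1.99], [-2.82, 2.82]. Speed limits (rad/s): [2.22, 2.22, 3.01, 3.01, 3.14, 3.14, 3.14].

INTERFACE

Orientations are given as a unit quaternion [x, y, z, w].
In Python, from station import robot gives the robot as it stands.
- The arm moves only by the tool servo_tool, never from a script. Its argument "deltas" is text: rows parted by semicolons, each of 5 numbers parted by spaces: the shift along the tool's x, y, z in m, then the turn about the tool's z in degrees, then the closure, from 0 (fully open) to 1 (shut). In form: dx dy dz turn grip; .... A call has 1 to 20 rows; each row shifts and turns the commanded pose from where the row before left it, along the tool's axes as they then stand; what a row does not reach is not made up. A row lasts 1/8 s, in which the tool goes at most 62.5 mm and 10.7 degrees, less where a joint would pass 70% of its speed; a pose out of reach is approached as far as the arm can. A call is refused whole if a number of a shift passes 0.0625 or a number of a turn 10.7, either way. A call with a gripper value outside its range is refused whole. The fingers move at their own pace and stop on an object; "grip_force" is the grip in N (left out, the last holds). Time passes only in rows, so rows that do not move let the fingers close. It gives the time, the measured TCP pose, the force, the opening and the grip force at its end, in the units of the state.
- robot.sense(): the state, without advancing time (a new reading comes with each control period).
- robot.read_camera(name): name is "scene" or "top" or "wrist"; returns a dict with "frame" (384x512x3 uint8, red, green, blue), "z_map" (384x512 float32, m along the optical axis (not along the pixel's ray), 0 where there is no reading), "intrinsics" (3x3 intrinsics, pixels), "eye" and "rotation" of the camera in the world. Camera axes: x right, y up, looking along -z (the intrinsics and any distortion apply to the point x, -y, -z); pixel columns grow to the right and rows downward; lengths in m; the calibration is good to about 2 mm. A picture is of the moment at which its call begins.
- robot.close_job(): hands the job in; it is judged then, once.
The state is a dict: "time_s": time; "joints": joint angles; "dq": joint speeds; "effort": joint torques, N m; "position": TCP position; "orientation": TCP orientation; "contact_force": force on the tool from outside, world axes, zero at the start; "ft_torque": the same for the moment, N m; "gripper_width": opening from 0.0 (shut) to 1.0 (fully open); "grip_force": force on a finger pad.
Only numpy, scipy, OpenCV 4.12 (cv2) and the standard library are available. Lean on these libraries where they do the work, as an engineer would, in place of code of your own. Each camera call takes 0.05 s, during which the arm holds its last target. There are 200 camera calls.

TASK

On the cooktop stand two white boxes with hinged wooden lids, a small one that is open with a lime in it and a long one that is shut with garlic in it. The lime is done with and garlic is needed next: with the fingertips, push the small box's lid over so that it falls shut, and flip the long box's lid up and back past upright so that it stays open by itself, in whichever order you like. Only push, gently: do not pinch or lift anything, leave both boxes standing where they are, and do not disturb the things round about.

Things in the scene. Friction and masses are not known exactly. Their poses are not given: they have to be found in the camera images.
- long_box: long white stoneware box with a hinged wooden lid, holding two garlic bulbs; loose on the level cooktop, about 0.75 kg without its lid. 200 mm long (its y) by 90 mm deep (its x), 64 mm high without the lid, walls 6 mm. Origin: centre of its underside; +x points from its front, where the lid overhangs, to its hinge side, roughly to the robot's left (so the lip faces right); z up.
- long_lid (a joint): angle of the long box's lid about the hinge along the top edge on its hinge (+x) side: 0 = shut, flat on the box; 1.85 = fully open against its stop, leaning back past upright. Free, lightly damped, no spring: let go below about 1.4 it falls shut, above about 1.6 it falls open and stays, within 1 to 4 s. At the start it is shut.
- long_lip (a point): middle of the front edge of the long box's lid, on its underside; moves with the lid, 112 mm from the hinge. The lid is a flat wooden slab 10 mm thick, 206 mm wide, about 130 g, without a knob; when shut it overhangs the box's front wall by 22 mm, its underside 65 mm above the cooktop, so a fingertip fits under the lip.
- long_hinge (a point): middle of the long box's hinge line, fixed to the box at the top edge of its hinge side: 45 mm from the box's centre along its +x, 64 mm above the cooktop; the line runs along the box's y. Open, the lid's top edge is about 175 mm above the cooktop. A range hood hangs from 0.58 m above the cooktop, over all that is more than 0.6 m ahead of the robot; wall cabinets flank it.
- small_box: small white stoneware box with a hinged wooden lid, holding a lime; loose on the level cooktop, about 0.6 kg without its lid. 110 mm long (its y) by 90 mm deep (its x), 64 mm high without the lid, walls 6 mm. Origin: centre of its underside; +x points from its front, where the lid overhangs, to its hinge side, roughly to the robot's left (so the lip faces right); z up.
- small_lid (a joint): angle of the small box's lid about the hinge along the top edge on its hinge (+x) side: 0 = shut, flat on the box; 1.85 = fully open against its stop, leaning back past upright. Free, lightly damped, no spring: let go below about 1.4 it falls shut, above about 1.6 it falls open and stays, within 1 to 4 s. At the start it stands open, leaning back.
- small_lip (a point): middle of the front edge of the small box's lid, on its underside; moves with the lid, 112 mm from the hinge. The lid is a flat wooden slab 10 mm thick, 116 mm wide, about 80 g, without a knob; when shut it overhangs the box's front wall by 22 mm, its underside 65 mm above the cooktop, so a fingertip fits under the lip.
- small_hinge (a point): middle of the small box's hinge line, fixed to the box at the top edge of its hinge side: 45 mm from the box's centre along its +x, 64 mm above the cooktop; the line runs along the box's y. Open, the lid's top edge is about 175 mm above the cooktop. A range hood hangs from 0.58 m above the cooktop, over all that is more than 0.6 m ahead of the robot; wall cabinets flank it.
- mill: bystander: dark wooden pepper mill, 58 mm across, 150 mm tall, behind and between the boxes; loose; origin at the centre of its underside
- salt: bystander: salt shaker, 44 mm across, 90 mm tall, behind and between the boxes; loose; origin at the centre of its underside
- spice_dark: bystander: dark-capped spice jar, 41 mm across, 105 mm tall, on the left worktop; loose; origin at the centre of its underside
- lemon: bystander: lemon, 83x58x58 mm, on the left worktop; loose; origin at the centre of its underside
- tin: bystander: small tin, 57 mm across, 72 mm tall, on the right worktop; loose; origin at the centre of its underside
- mug: bystander: two-tone mug, 86 mm across, 88 mm tall, far left worktop; loose; origin at the centre of its underside
- teaspoon: bystander: steel teaspoon, 132x28x11 mm, lying between the boxes; loose; origin at the centre of its underside

How it is judged:
At the end, for the whole second after the job is handed in: The long box's lid rests open past upright (over 1.7 rad) and the small box's lid is shut (under 0.08 rad), both still (under 0.2 rad/s); both boxes stand upright (within 0.06 rad) and still, within 40 mm of where they stood (value of joint long_lid above 1.7 rad and value of joint small_lid below 0.08 rad and velocity of joint long_lid between -0.2 and 0.2 rad/s and angle between each of long_box, small_box's own z axis and vertical below 0.06 rad and distance of each of long_box, small_box from where it was at the start of the episode below 0.04 m and linear speed of each of long_box, small_box below 0.03 m/s and velocity of joint small_lid between -0.2 and 0.2 rad/s); the robot touches nothing.
It fails at once if the long box is lifted, tipped or carried off its place (more than 15 mm up, 0.2 rad of tilt, or 40 mm along) (height (world z) of long_box above 0.015 m or angle between long_box's own z axis and vertical above 0.2 rad or distance of long_box from where it was at the start of the episode above 0.04 m).
It fails at once if the long box or its lid is pinched or shoved hard by the fingers (over 18 N) (contact force between the fingers and long_box above 18 N).
It fails at once if the small box is lifted, tipped or carried off its place (more than 15 mm up, 0.2 rad of tilt, or 40 mm along) (height (world z) of small_box above 0.015 m or angle between small_box's own z axis and vertical above 0.2 rad or distance of small_box from where it was at the start of the episode above 0.04 m).
It fails at once if the small box or its lid is pinched or shoved hard by the fingers (over 18 N) (contact force between the fingers and small_box above 18 N).
It fails at once if a bystander is moved more than 30 mm or lifted (distance of any of mill, salt, spice_dark, lemon, tin, mug, teaspoon from where it was at the start of the episode above 0.03 m).
It also fails if it takes over 53 s, if anything falls off the work surface, if the arm or the gripper's body presses on something with over 40 N, if the wrist force passes 120 N, or if a joint passes its speed limit or range.

## Working session

There is one attempt and no reset: what is moved stays moved. The work goes in short steps, Python scripts to look and compute and a tool call to move; the robot and the scene stay as the last step left them, time stands still between calls to the robot, and variables do not carry over. Pictures are saved under pics/ and viewed, at most 10 in all, crops included, and the job is handed in when it is done.

Besides the shell and the picture viewer there is one more tool, called after "Emit:" by a JSON object that holds its "api" and its "payload", one argument or row to a line. servo_tool: Moves the arm, as the interface text tells. Its arguments: {"type":"object","properties":{"deltas":{"type":"string"},"grip_force":{"type":"number"}},"required":["deltas"]}

```bash
mkdir -p pics; ls; python3 - <<'E'
from station import robot
import cv2,numpy as np
s=robot.sense();print(s)
for n in("scene","top"):
    c=robot.read_camera(n);cv2.imwrite(f"pics/{n}0.png",c["frame"][:,:,::-1]);np.savez(f"{n}0.npz",**c)
    print(n,c["intrinsics"],c["eye"],c["rotation"],(c["z_map"]>0).mean())
a=cv2.imread("pics/scene0.png");b=cv2.imread("pics/top0.png")
E
```

```text
pics
{'time_s': 0.0, 'joints': array([-1.2178147 ,  0.57653287,  0.02491031,  1.43790565, -0.01500327,
        1.12901763, -0.05649315]), 'dq': array([-0.00100531, -0.0001024 ,  0.00025972,  0.00081652,  0.00065924,
       -0.00055113, -0.00057278]), 'effort': array([-8.73778617e-05, -7.65746713e+01,  2.25009285e+00, -2.85957724e+01,
        1.52286206e-02,  1.22462967e-02, -2.18665133e-05]), 'position': array([0.28539085, 0.61123539, 0.25244446]), 'orientation': array([ 2.16666660e-01,  9.76245284e-01, -8.30090785e-04, -1.22325534e-04]), 'contact_force': array([ 0.43302332,  0.06809951, -0.45204858]), 'ft_torque': array([0.00243116, 0.0070271 , 0.01451478]), 'grip_force': 0.0, 'gripper_width': 0.9990454019560402}
scene [[440.19655207   0.         252.99378482]
 [  0.         440.19655207 193.8297613 ]
 [  0.           0.           1.        ]] [-0.26708386 -0.59045744  1.17706299] [ 0.3386133  -0.17087402 -0.3981381   0.83524197] 0.9959716796875
top [[477.1658143    0.         257.3341898 ]
 [  0.         477.1658143  184.31866941]
 [  0.           0.           1.        ]] [ 0.00272646 -0.25636351  1.50168039] [ 0.18916273 -0.10712207 -0.49813653  0.83940593] 0.9960784912109375
```

View pics/scene0.png

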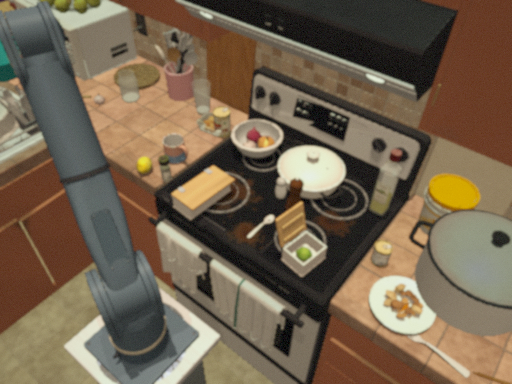

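View pics/top0.png

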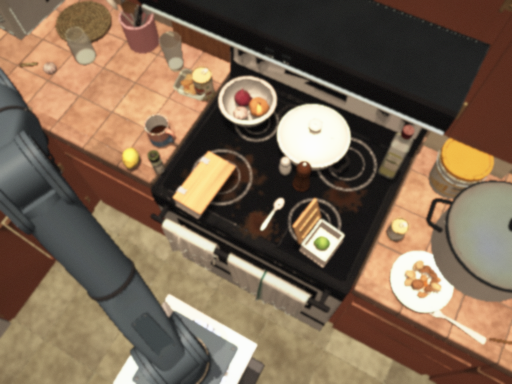

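The scene view shows the long box shut at about (203,190) and the small box open at about (302,250), with its lid standing on the left side. In the top view they are at (205,183) and (318,235). The mill is at (303,172), the salt at (285,165) and the teaspoon at (273,213).

```bash
cat > h.py <<'E'
import numpy as np,cv2
from scipy.spatial.transform import Rotation as R
def cloud(c):
    K=c["intrinsics"];z=c["z_map"];v,u=np.mgrid[:z.shape[0],:z.shape[1]]
    p=np.stack([(u-K[0,2])/K[0,0]*z,-(v-K[1,2])/K[1,1]*z,-z],-1)
    return p@R.from_quat(c["rotation"]).as_matrix().T+c["eye"]
def ray(c,u,v,h):
    K=c["intrinsics"];d=R.from_quat(c["rotation"]).apply([(u-K[0,2])/K[0,0],-(v-K[1,2])/K[1,1],-1.])
    return c["eye"]+d*(h-c["eye"][2])/d[2]
def rect(P):
    (cx,cy),(w,h),a=cv2.minAreaRect((P[:,:2]*1000).astype(np.float32)); return np.round([cx,cy,w,h,a],1)
E
python3 - <<'E'
from h import *
for n,boxes in (("scene",{"long":(165,160,240,222),"small":(270,195,332,280)}),("top",{"long":(168,145,242,222),"small":(285,190,350,270)})):
    c=np.load(n+"0.npz");P=cloud(c);hsv=cv2.cvtColor(c["frame"],cv2.COLOR_RGB2HSV)
    wood=(hsv[...,0]>8)&(hsv[...,0]<25)&(hsv[...,1]>70)&(hsv[...,2]>90)
    white=(hsv[...,1]<60)&(hsv[...,2]>130)
    for k,(a,b,d,e) in boxes.items():
        m=np.zeros(wood.shape,bool);m[b:e,a:d]=1
        for mn,mm in(("wood",wood),("white",white)):
            q=P[m&mm];q=q[(q[:,2]>.045)&(q[:,2]<.3)]
            print(n,k,mn,len(q),np.percentile(q[:,2],[5,50,95]).round(3),rect(q),q.mean(0).round(3))
            if mn=="wood" and k=="long":
                q=q[abs(q[:,2]-.075)<.006];print("  top",rect(q),q[:,2].mean())
            if k=="small" and mn=="white": q=q[abs(q[:,2]-.064)<.006];print("  rim",rect(q),q[:,2].mean())
c=np.load("top0.npz");P=cloud(c)
for n,u,v in(("mill",303,165),("salt",285,160),("spoonhead",279,204),("spoonend",264,228),("jar",155,157),("lemon",130,157)):
    print(n,P[v,u].round(3))
E
```

```text
scene long wood 1358 [0.067 0.075 0.08 ] [513.9 300.  243.5 210.7  86.8] [0.5   0.238 0.075]
  top [515.  296.6 237.  210.9  85.1] 0.07541492277346214
scene long white 45 [0.073 0.078 0.081] [496.5 276.5 180.1  50.4   6.6] [0.506 0.281 0.077]
scene small wood 875 [0.07  0.124 0.171] [ 606.4 -140.1  325.4  140.    14.6] [ 0.525 -0.129  0.123]
scene small white 338 [0.052 0.062 0.068] [ 518.1 -192.6   93.1  113.7   80.8] [ 0.517 -0.193  0.061]
  rim [ 518.1 -192.6   93.1  113.6   80.8] 0.06331296946675768
top long wood 1864 [0.068 0.074 0.08 ] [508.4 238.1 119.6 206.7  86. ] [0.504 0.233 0.074]
  top [508.3 236.9 117.1 206.7  86. ] 0.07457795042098665
top long white 74 [0.066 0.075 0.08 ] [512.8 283.   34.9 150.6  85.7] [0.51  0.282 0.074]
top small wood 641 [0.071 0.136 0.171] [ 522.  -173.1  128.5  116.3   82.7] [ 0.524 -0.131  0.128]
top small white 297 [0.053 0.062 0.068] [ 518.4 -193.6   93.4  112.6   80.8] [ 0.516 -0.193  0.062]
  rim [ 518.  -194.6   91.5  112.    80.6] 0.0632725848583746
mill [ 0.683 -0.036  0.148]
salt [0.701 0.035 0.089]
spoonhead [ 0.582 -0.008  0.005]
spoonend [ 0.481 -0.004  0.005]
jar [0.499 0.42  0.097]
lemon [0.475 0.52  0.049]
```

Emit:
{"api": "servo_tool", "payload": {
  "deltas": "-0.02 -0.017 0 0 1;-0.034 -0.03 0 0 1;-0.034 -0.03 0 0 1;-0.034 -0.03 0 0 1;-0.034 -0.03 0 0 1;-0.034 -0.03 0 0 1;-0.034 -0.03 0 0 1;-0.034 -0.03 0 0 1;-0.034 -0.03 0 0 1;-0.034 -0.03 0 0 1;-0.034 -0.03 0 0 1;-0.034 -0.03 0 0 1;-0.02 -0.015 0 0 1;0 0 0 10 1;0 0 0 10 1;0 0 0 10 1;0 0 0 10 1;0 0 0 10 1;0 0 0 9 1;0 0 0 10 1"
}}

```text
time_s: 2.6
position: [0.5073, 0.1085, 0.253]
orientation: [0.733, 0.68, -0.0, -0.0]
contact_force: [0.2, -0.1, -0.4]
gripper_width: -0.001
grip_force: 0.0
```

```bash
python3 - <<'E'
from h import *
from station import robot
c=robot.read_camera("wrist");cv2.imwrite("pics/w1.png",c["frame"][:,:,::-1]);P=cloud(c)
hsv=cv2.cvtColor(c["frame"],cv2.COLOR_RGB2HSV)
m=(abs(P[...,2]-.075)<.008)&(P[...,1]>.1)&(P[...,1]<.33)&(P[...,0]>.38)&(P[...,0]<.63)
q=P[m];print(len(q),rect(q),q[:,2].mean(),q.min(0),q.max(0))
for x in(.44,.48,.51,.54,.58):
    a=q[abs(q[:,0]-x)<.006]
    if len(a):print(x,np.percentile(a[:,1],[1,99]).round(4))
E
```

```text
23234 [509.6 216.6  70.4 206.5  85.8] 0.07478301100517334 [0.40534233 0.17639418 0.06795525] [0.61434356 0.25927233 0.07796659]
0.44 [0.1872 0.2563]
0.48 [0.1848 0.2533]
0.51 [0.1825 0.2512]
0.54 [0.181  0.2488]
0.58 [0.1781 0.246 ]
```

View pics/w1.png

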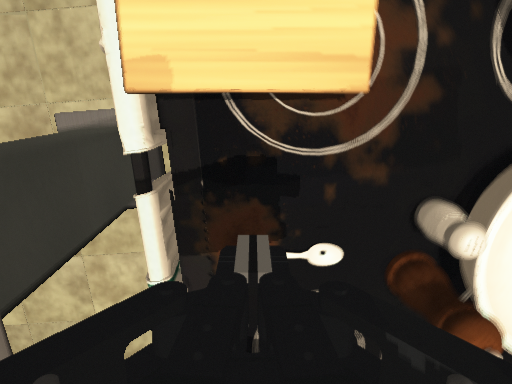

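The wrist view shows the long lid's front edge along row 92, between columns 125 and 370. The closed fingers are at about (252,240) and the spoon at about (320,255), clear of where I'll come down. I'll descend in front of the lip.

Emit:
{"api": "servo_tool", "payload": {
  "deltas": "0 0 0.03 0 1;0 0 0.04 0 1;0 0 0.04 0 1;0 0 0.04 0 1;0 0 0.036 0 1;0 0 0.02 0 1;0.02 0 0 0 1;0.02 0 0 0 1;0.008 0 0 0 1;0 0 0 0 1"
}}

```text
time_s: 3.9
position: [0.5108, 0.1566, 0.0472]
orientation: [0.731, 0.683, -0.0, -0.0]
contact_force: [-0.4, -0.4, -0.1]
gripper_width: -0.002
grip_force: 0.0
```

Emit:
{"api": "servo_tool", "payload": {
  "deltas": "0.003 0 0 0 1;0.003 0 0 0 1;0.002 0 0 0 1;0.002 0 0 0 1"
}}

```text
time_s: 4.4
position: [0.5116, 0.1664, 0.0473]
orientation: [0.732, 0.682, -0.0, 0.0]
contact_force: [-0.0, -0.3, -0.6]
gripper_width: 0.002
grip_force: 0.0
```

Emit:
{"api": "servo_tool", "payload": {
  "deltas": "0.002 0 0 0 1;0.002 0 0 0 1"
}}

```text
time_s: 4.65
position: [0.5117, 0.169, 0.0473]
orientation: [0.732, 0.681, -0.001, 0.0]
contact_force: [-0.1, -5.9, 2.3]
gripper_width: 0.002
grip_force: 0.0
```

Emit:
{"api": "servo_tool", "payload": {
  "deltas": "0.002 0 0 0 1;0.001 0 0 0 1"
}}

```text
time_s: 4.9
position: [0.5119, 0.172, 0.0473]
orientation: [0.732, 0.681, -0.001, 0.0]
contact_force: [-1.4, -6.2, 1.4]
gripper_width: -0.001
grip_force: 0.0
```

Emit:
{"api": "servo_tool", "payload": {
  "deltas": "0 0 -0.004 0 1;0 0 -0.004 0 1;0.001 0 -0.004 0 1"
}}

```text
time_s: 5.28
position: [0.512, 0.1739, 0.0596]
orientation: [0.732, 0.682, -0.0, 0.0]
contact_force: [-2.1, -4.5, 0.3]
gripper_width: -0.001
grip_force: 0.0
```

```bash
cat > lid.py <<'E'
from h import *
from station import robot
import sys
c=robot.read_camera("top");P=cloud(c);hsv=cv2.cvtColor(c["frame"],cv2.COLOR_RGB2HSV)
if len(sys.argv)>1: cv2.imwrite(sys.argv[1],c["frame"][:,:,::-1])
m=(hsv[...,0]>8)&(hsv[...,0]<25)&(hsv[...,1]>70)&(hsv[...,2]>90)
d=np.array([.075,.997])
for k,cx,lo,hi in(("long",(.512,.2935),-.13,.06),("small",(.525,-.149),-.13,.06)):
    q=P-[*cx,0]; s=q[...,:2]@d; t=q[...,:2]@np.array([d[1],-d[0]])
    w=m&(abs(t)<(.1 if k=="long" else .055))&(s>lo)&(s<hi)&(P[...,2]>.055)&(P[...,2]<.2)
    S=s[w];Z=P[...,2][w]
    if len(S)>20:
        print(k,len(S),"s",np.percentile(S,[2,98]).round(3),"z",np.percentile(Z,[2,50,98]).round(3),"slope",np.degrees(np.arctan(np.polyfit(S,Z,1)[0])).round(1))
E
python3 lid.py
```

```text
long 1046 s [-0.108  0.002] z [0.07 0.08 0.12] slope -11.2
small 590 s [-0.001  0.039] z [0.072 0.137 0.173] slope 69.1
```

```bash
python3 - <<'E'
from h import *
from station import robot
o=[]
for n,(a,b,d,e) in(("scene",(140,140,300,260)),("top",(150,130,310,250))):
    c=robot.read_camera(n);o.append(cv2.resize(c["frame"][b:e,a:d,::-1],None,fx=2.4,fy=2.4,interpolation=cv2.INTER_CUBIC))
cv2.imwrite("pics/c1.png",np.hstack(o))
E
```

```text
(no output)
```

View pics/c1.png

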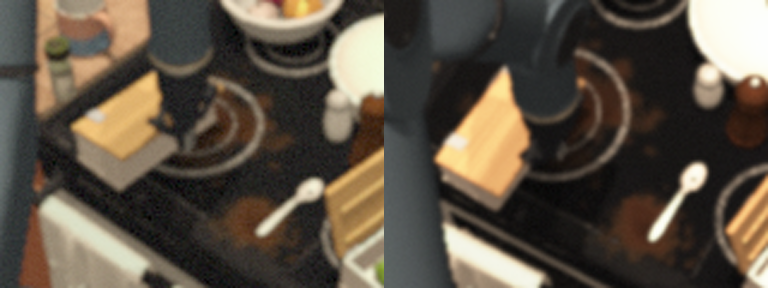

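The crop shows the gripper at the lip and the lid mostly unobstructed to its left. I can't judge the tilt by eye, so I'll fit a plane to that part of the depth map.

```bash
cat > lid2.py <<'E'
from h import *
from station import robot
d=np.array([.075,.997])
for n in("scene","top"):
    c=robot.read_camera(n);P=cloud(c);hsv=cv2.cvtColor(c["frame"],cv2.COLOR_RGB2HSV)
    m=(hsv[...,0]>8)&(hsv[...,0]<25)&(hsv[...,1]>70)&(hsv[...,2]>90)
    q=P-[.512,.2935,0]; s=q[...,:2]@d; t=q[...,:2]@np.array([d[1],-d[0]])
    w=m&(t>-.1)&(t<-.04)&(s>-.13)&(s<.06)&(P[...,2]>.055)&(P[...,2]<.2)
    S=s[w];Z=P[...,2][w]
    print(n,len(S),[(round(a,3),round(float(np.median(Z[abs(S-a)<.007])),4)) for a in np.arange(-.12,.05,.015) if (abs(S-a)<.007).sum()>4])
E
python3 lid2.py
```

```text
scene 404 [(np.float64(-0.12), 0.1324), (np.float64(-0.105), 0.0855), (np.float64(-0.09), 0.0867), (np.float64(-0.075), 0.0847), (np.float64(-0.06), 0.0833), (np.float64(-0.045), 0.0812), (np.float64(-0.03), 0.0793), (np.float64(-0.015), 0.078), (np.float64(0.0), 0.0752)]
top 548 [(np.float64(-0.105), 0.0853), (np.float64(-0.09), 0.0845), (np.float64(-0.075), 0.0822), (np.float64(-0.06), 0.0803), (np.float64(-0.045), 0.0798), (np.float64(-0.03), 0.0783), (np.float64(-0.015), 0.0759), (np.float64(0.0), 0.0741)]
```

Emit:
{"api": "servo_tool", "payload": {
  "deltas": "0.001 0 -0.005 0 1;0.001 0 -0.005 0 1;0.0015 0 -0.005 0 1;0.002 0 -0.005 0 1"
}}

```text
time_s: 6.02
position: [0.5125, 0.1799, 0.0797]
orientation: [0.732, 0.682, 0.0, -0.0]
contact_force: [-0.9, -5.0, 0.4]
gripper_width: 0.002
grip_force: 0.0
```

Emit:
{"api": "servo_tool", "payload": {
  "deltas": "0.002 0 -0.005 0 1;0.002 0 -0.005 0 1;0.0025 0 -0.005 0 1;0.003 0 -0.005 0 1;0.003 0 -0.005 0 1;0.003 0 -0.005 0 1"
}}

```text
time_s: 6.78
position: [0.5136, 0.1955, 0.1097]
orientation: [0.731, 0.682, 0.0, -0.0]
contact_force: [-0.8, -4.6, 2.3]
gripper_width: 0.003
grip_force: 0.0
```

```bash
python3 lid2.py
```

```text
scene 227 [(np.float64(-0.105), 0.1776), (np.float64(-0.09), 0.1358), (np.float64(-0.075), 0.1319), (np.float64(-0.06), 0.1231), (np.float64(-0.045), 0.1125), (np.float64(-0.03), 0.1016), (np.float64(-0.015), 0.0931), (np.float64(0.0), 0.0816), (np.float64(0.015), 0.0751)]
top 481 [(np.float64(-0.09), 0.0701), (np.float64(-0.075), 0.1294), (np.float64(-0.06), 0.1202), (np.float64(-0.045), 0.1093), (np.float64(-0.03), 0.0989), (np.float64(-0.015), 0.089), (np.float64(0.0), 0.0796)]
```

Emit:
{"api": "servo_tool", "payload": {
  "deltas": "0.004 0 -0.004 0 1;0.004 0 -0.004 0 1;0.004 0 -0.004 0 1;0.005 0 -0.004 0 1;0.005 0 -0.004 0 1;0.005 0 -0.003 0 1"
}}

```text
time_s: 7.62
position: [0.5157, 0.2227, 0.1327]
orientation: [0.731, 0.682, 0.0, 0.0]
contact_force: [-0.3, -5.5, 5.5]
gripper_width: 0.001
grip_force: 0.0
```

```bash
python3 lid2.py
```

```text
scene 133 [(np.float64(-0.075), 0.0743), (np.float64(-0.06), 0.1552), (np.float64(-0.045), 0.1276), (np.float64(-0.03), 0.1219), (np.float64(-0.015), 0.0904), (np.float64(0.0), 0.0643), (np.float64(0.015), 0.0622)]
top 355 [(np.float64(-0.09), 0.0601), (np.float64(-0.075), 0.0677), (np.float64(-0.06), 0.1542), (np.float64(-0.045), 0.1453), (np.float64(-0.03), 0.1272), (np.float64(-0.015), 0.107), (np.float64(0.0), 0.0911), (np.float64(0.015), 0.0777)]
```

Emit:
{"api": "servo_tool", "payload": {
  "deltas": "0.002 0 -0.004 0 1;0.004 0 -0.004 0 1;0.005 0 -0.003 0 1;0.005 0 -0.002 0 1;0.006 0 -0.001 0 1;0.006 0 0 0 1"
}}

```text
time_s: 8.48
position: [0.5176, 0.2506, 0.147]
orientation: [0.731, 0.682, 0.0, -0.0]
contact_force: [-2.4, -3.1, 9.7]
gripper_width: -0.002
grip_force: 0.0
```

```bash
python3 lid2.py
```

```text
scene 243 [(np.float64(-0.075), 0.0754), (np.float64(-0.045), 0.0563), (np.float64(-0.03), 0.1669), (np.float64(-0.015), 0.1363), (np.float64(0.0), 0.0939), (np.float64(0.015), 0.0652)]
top 264 [(np.float64(-0.075), 0.0673), (np.float64(-0.06), 0.0662), (np.float64(-0.045), 0.0565), (np.float64(-0.03), 0.1665), (np.float64(-0.015), 0.1316), (np.float64(0.0), 0.0614), (np.float64(0.015), 0.0879)]
```

The upward force is growing. The lip is probably riding against a ledge on the finger, so I'll raise the tool before pushing further.

Emit:
{"api": "servo_tool", "payload": {
  "deltas": "0 0 -0.006 0 1;0.001 0 -0.006 0 1;0.002 0 -0.006 0 1"
}}

```text
time_s: 8.95
position: [0.5176, 0.2536, 0.1646]
orientation: [0.731, 0.682, 0.0, -0.0]
contact_force: [-0.6, 0.5, 0.6]
gripper_width: 0.001
grip_force: 0.1
```

Emit:
{"api": "servo_tool", "payload": {
  "deltas": "0.005 0 -0.001 0 1;0.005 0 -0.001 0 1;0.005 0 0 0 1;0.005 0 0 0 1"
}}

```text
time_s: 9.45
position: [0.519, 0.2735, 0.1661]
orientation: [0.731, 0.682, -0.0, -0.0]
contact_force: [0.1, -0.8, 0.1]
gripper_width: 0.004
grip_force: 0.1
```

```bash
python3 lid2.py
```

```text
scene 352 [(np.float64(-0.075), 0.0641), (np.float64(-0.015), 0.1614), (np.float64(0.0), 0.1214), (np.float64(0.015), 0.0669)]
top 352 [(np.float64(-0.09), 0.0645), (np.float64(-0.075), 0.0634), (np.float64(-0.06), 0.0616), (np.float64(-0.045), 0.0585), (np.float64(-0.015), 0.1581), (np.float64(0.0), 0.1044)]
```

Emit:
{"api": "servo_tool", "payload": {
  "deltas": "0.005 0 0 0 1;0.005 0 0 0 1;0.005 0 0 0 1;0.005 0 0 0 1;0.005 0 0 0 1;0.005 0 0 0 1;0.005 0 0 0 1;0 0 0 0 1"
}}

```text
time_s: 10.55
position: [0.5215, 0.3085, 0.1662]
orientation: [0.731, 0.682, 0.0, -0.0]
contact_force: [0.4, -0.2, -0.8]
gripper_width: -0.003
grip_force: 0.0
```

```bash
python3 lid2.py
```

```text
scene 471 [(np.float64(0.0), 0.0699), (np.float64(0.015), 0.0957), (np.float64(0.03), 0.1446), (np.float64(0.045), 0.1681)]
top 571 [(np.float64(-0.09), 0.0623), (np.float64(-0.075), 0.059), (np.float64(-0.06), 0.0648), (np.float64(-0.045), 0.0612), (np.float64(-0.03), 0.0646), (np.float64(-0.015), 0.0614), (np.float64(0.0), 0.0668), (np.float64(0.015), 0.1094), (np.float64(0.03), 0.1534), (np.float64(0.045), 0.1672)]
```

Emit:
{"api": "servo_tool", "payload": {
  "deltas": "0 0 -0.02 0 1;0 0 -0.03 0 1;0 0 -0.03 0 1;-0.02 0.002 -0.01 0 1;-0.035 0.004 0 0 1;-0.04 0.005 0 0 1;-0.04 0.005 0 0 1;-0.04 0.005 0 0 1;-0.04 0.005 0 0 1;-0.04 0.005 0 0 1;-0.04 0.005 0 0 1;-0.036 0.004 0 0 1;-0.025 0.003 0 0 1;-0.015 0 0 0 1;0 0 0 5 1;0 0 0 0 1"
}}

```text
time_s: 12.65
position: [0.5379, -0.0652, 0.2559]
orientation: [0.76, 0.649, -0.0, -0.0]
contact_force: [0.5, -0.5, -0.8]
gripper_width: -0.004
grip_force: 0.0
```

```bash
python3 lid.py; python3 - <<'E'
from h import *
from station import robot
c=robot.read_camera("wrist");cv2.imwrite("pics/w2.png",c["frame"][:,:,::-1]);P=cloud(c)
m=(P[...,2]>.155)&(P[...,2]<.18)&(P[...,1]<-.06);print(m.sum(),rect(P[m]) if m.any() else "")
c=robot.read_camera("top");cv2.imwrite("pics/t2.png",c["frame"][:,:,::-1]);P=cloud(c)
m=(P[...,2]>.155)&(P[...,2]<.18)&(P[...,1]<-.08)&(P[...,1]>-.16)&(P[...,0]>.45)&(P[...,0]<.6);print(m.sum(),rect(P[m]),P[m].max(0))
print(robot.sense()["position"],R.from_quat(robot.sense()["orientation"]).as_matrix()[:,0])
E
```

```text
small 625 s [-0.005  0.039] z [0.062 0.136 0.173] slope 69.8
1488 [ 533.4 -112.8   10.7  115.6   80.2]
179 [ 529.5 -118.    15.9  114.8   81.3] [ 0.58646096 -0.10240953  0.17551778]
[ 0.53823325 -0.06471782  0.25612591] [1.54517310e-01 9.87990079e-01 7.30142476e-05]
```

View pics/t2.png

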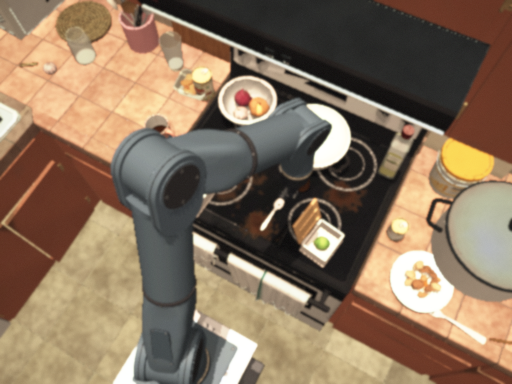

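The top view shows the arm above the cooktop. The small lid still stands at (307,217), and spoon, mill and salt look untouched. I'll come down behind the small lid.

Emit:
{"api": "servo_tool", "payload": {
  "deltas": "0 0 0.02 0 1;0 0 0.03 0 1;0 0 0.03 0 1;0 0 0.017 0 1;-0.01 0 0 0 1;-0.008 0 0 0 1;-0.005 0 0 0 1;-0.003 0 0 0 1;-0.003 0 0 0 1;-0.003 0 0 0 1;-0.003 0 0 0 1"
}}

```text
time_s: 14.18
position: [0.5329, -0.0997, 0.1593]
orientation: [0.76, 0.649, 0.0, -0.0]
contact_force: [0.8, 1.6, -0.4]
gripper_width: 0.004
grip_force: 0.1
```

Emit:
{"api": "servo_tool", "payload": {
  "deltas": "-0.005 0 0 0 1;-0.005 0 0 0 1;-0.005 0 0 0 1;-0.005 0 0 0 1"
}}

```text
time_s: 14.68
position: [0.5297, -0.1199, 0.1593]
orientation: [0.761, 0.649, -0.0, 0.0]
contact_force: [-0.1, 0.2, -0.6]
gripper_width: -0.002
grip_force: 0.1
```

Emit:
{"api": "servo_tool", "payload": {
  "deltas": "-0.005 0 0 0 1;-0.005 0 0 0 1;-0.005 0 0 0 1;-0.005 0 0 0 1;-0.005 0 0 0 1;-0.005 0 0 0 1;0 0 0 0 1"
}}

```text
time_s: 15.55
position: [0.525, -0.1496, 0.1593]
orientation: [0.761, 0.649, -0.0, 0.0]
contact_force: [-0.3, 0.2, 0.3]
gripper_width: 0.003
grip_force: 0.0
```

```bash
python3 lid.py pics/t3.png
```

```text
long 39 s [0.012 0.044] z [0.078 0.167 0.173] slope 70.8
small 268 s [-0.039  0.007] z [0.06  0.159 0.176] slope -47.9
```

Emit:
{"api": "servo_tool", "payload": {
  "deltas": "0 0 0 0 1;0 0 0 0 1;0 0 -0.01 0 1;0 0 -0.03 0 1;0 0 -0.03 0 1;0 0 -0.03 0 1;0.03 0 0 0 1;0.05 0 0 0 1;0.05 0 0 0 1;0.05 0 0 0 1;0.03 0 0 0 1;0 0 0 0 1;0 0 0 0 1;0 0 0 0 1;0 0 0 0 1;0 0 0 0 1"
}}

```text
time_s: 17.6
position: [0.558, 0.0578, 0.2594]
orientation: [0.761, 0.649, 0.0, 0.0]
contact_force: [0.8, 0.5, 0.3]
gripper_width: 0.0
grip_force: 0.0
```

```bash
python3 lid.py; python3 - <<'E'
from h import *
from station import robot
o=[]
for n in("scene","top"):
    c=robot.read_camera(n);o.append(c["frame"][60:300,100:400,::-1]);P=cloud(c)
    m=(abs(P[...,2]-.075)<.004)&(abs(P[...,0]-.515)<.09)&(P[...,1]<-.11)&(P[...,1]>-.28);print(n,m.sum(),rect(P[m]) if m.any() else 0, np.median(P[m][:,2]))
cv2.imwrite("pics/c4.png",np.hstack(o))
E
```

```text
long 37 s [-0.055  0.01 ] z [0.055 0.073 0.094] slope 18.0
small 949 s [-0.112 -0.004] z [0.068 0.075 0.081] slope 0.0
scene 941 [ 515.8 -202.3  116.1  117.2   81.1] 0.07552565824958668
top 1041 [ 515.6 -204.7  114.6  117.1   80.8] 0.07479161140153323
```

View pics/c4.png

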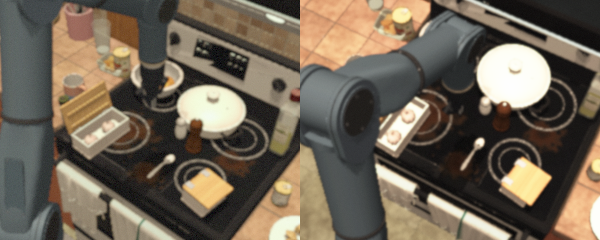

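The small lid is shut flat at (207,187), slope 0. The long box is open with both garlic bulbs showing at (100,125), the other things are undisturbed, and the gripper is clear. I'll hand it in.

```bash
python3 -c "
from station import robot
print(robot.close_job())"
```

```text
the job is handed in; nothing more can be done
None
```

The last pictures show the small box's lid shut flat, the long box's lid open past upright and everything round about undisturbed; the long box slid roughly 5 mm. The job was handed in at about 18 s with the gripper clear, but no verdict came back.

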